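# Clear the V-block, then hold a lens barrel pressed in it

### The arm

A 6-joint arm with a two-finger parallel gripper is mounted at the origin on the work surface. World frame = base frame: x ahead of the robot, y to its left, z up, the work surface at z = 0. Lengths are in mm, angles in rad, forces in N, time in s.
With the tool pointing down it reaches from about 350 to 775 mm from the base axis. Payload 7.3 kg.
Tool frame: the origin (TCP) lies midway between the tips of the shut fingers; the grasp point (between the pads) lies 19 mm behind it; z points along the fingers, y is the line along which they close (so a half turn about z gives the same grasp; the last joint's range is limited). The gripper opens to 92 mm and grips with 3 to 60 N. Pads are 19 mm wide; open, the fingers measure 130 mm over their backs; the gripper's body (75 mm by 190 mm) begins 47 mm behind the grasp point.
Start: joints at [1.188, 0.342, 1.524, -0, 1.275, -0.146], TCP at [123.145, 510.373, 226.741] pointing down, gripper open.
Joint ranges: [-2.53, 2.53], [-0.77, 2.02], [0.04, 2.7], [-1, 4.14], [0.28, 2.66], [-3.11, 3.11]. Speed limits (rad/s): [2.57, 2.57, 3.14, 3.14, 3.14, 3.14].

### API

Orientations are given as [roll, pitch, yaw] about the fixed x, y, z axes, in that order (R = Rz(yaw) Ry(pitch) Rx(roll)).
In Python, from plant import bot gives the robot as it stands. The module is installed in compiled form; this text tells all that it offers.
- The arm moves only by the shell command python3 -m crank 'ROWS' [OPENING]. ROWS is JSON, a list of rows, each a list of 6 numbers: the shift along the tool's x, y, z in m, then the turn, a rotation vector about the tool's x, y, z in rad. In form: [[dx, dy, dz, wx, wy, wz], ...]. A call has 1 to 5 rows; each row shifts and turns the commanded pose from where the row before left it, along the tool's axes as they then stand; what a row does not reach is not made up. A row lasts 1/8 s, in which the tool goes at most 62.5 mm and 10.7 degrees, less where a joint would pass 70% of its speed; a pose out of reach is approached as far as the arm can. A call is refused whole if a number of a shift passes 0.0625 or a number of a turn 0.188, either way. A call with a gripper value outside its range is refused whole. OPENING is the opening in per cent of the stroke, from 0 (shut) to 100 (fully open), set as the call begins (- or left out, the last holds). The fingers move at their own pace and stop on an object; the grip force is fixed at half the most. Time passes only in rows, so rows that do not move let the fingers close. It gives the time, the measured TCP pose, the force, the opening and the grip force at its end, in the units of the state.
- bot.get_obs(): the state, without advancing time (a new reading comes with each control period).
- bot.capture(name): name is "scene" or "top" or "wrist"; returns a dict with "color" (420x560x3 uint8, blue, green, red), "fov_y" (degrees; the focal length in pixels is half the picture's height over the tangent of half this angle, whatever the lens; pixels are square), "cx", "cy" (the principal point, pixels), "extrinsics" (4x4, takes a point from world to camera coordinates); the wrist camera has in their place "tool_from_camera" (4x4, takes a point from camera to tool coordinates, whose origin is the TCP and whose axes are the flange's). Camera axes: x right, y up, looking along -z (the intrinsics and any distortion apply to the point x, -y, -z); pixel columns grow to the right and rows downward; lengths in mm; the calibration is good to about 2 mm. A picture is of the moment at which its call begins: read the wrist's pose just before it. There is no depth.
- bot.close_job(): hands the job in; it is judged then, once.
The state is a dict: "time": time; "joint_positions": joint angles; "dq": joint speeds; "tau": joint torques, N m; "tool_pos": TCP position; "tcp_rot": TCP orientation; "contact_force": force on the tool from outside, world axes, zero at the start; "moment": the same for the moment, N m; "grip_width": finger opening in mm; "finger_force": force on a finger pad.
Only numpy, scipy, OpenCV 4.12 (cv2) and the standard library are available. Lean on these libraries where they do the work, as an engineer would, in place of code of your own. Each camera call takes 0.05 s, during which the arm holds its last target. There are 200 camera calls.

### The job

Two closed instrument cases have been left lying on the sprung V-block: stack them squarely, one upon the other, on the like case standing on the bench, and let go of them. Then fetch the lens barrel from its rest, lay it lengthwise in the V, centred on the block, and push it down so that it bears firmly on both flanks and the sprung block sinks to about half its travel. Finish like that, still holding the barrel pressed down with the gripper; never drop the barrel on the bench, and leave the specimen grip, tape, screwdriver and bottle alone.

Things in the scene. Friction and masses are not known exactly. Their poses are not given: they have to be found in the camera images.
- case_high_center (a point): centre (half-way up) of the upper of the two loose closed grey cases on the V-block, 104 (x) x 64 (y) x 36 (z) mm, about 0.18 kg, flat top and bottom. It starts lying squarely on the lower one.
- case_low_center (a point): centre of the lower one, same kind and size. It starts lying on the V-block's two lips, about along the V, its underside 80 mm above the bench.
- column_center (a point): centre of the third case, same kind and size, standing loose on the bench where it must stay: the foot of the column. A case stacked on it has its centre 36 mm above this point, the next one 72 mm; long sides parallel, either way round, either case first.
- barrel_center (a point): centre of the lens barrel: an aluminium cylinder 56 mm in diameter and 84 mm long, axis along x, about 0.3 kg, with a black nose 44 mm in diameter and 12 mm long on its +x end (the nose may point either way in the V). It starts lying on the rest, axis 37 mm above the bench.
- rest: low fixed lens rest: a black plate 100 (x) x 70 (y) x 4 mm with two rubber rods along x, 34 mm apart, tops 14 mm above the bench; both sides of the barrel are free for fingers down to the plate. Origin on the bench below its centre.
- v_seat (a point): where the barrel's axis centre lies when seated on both flanks, centred on the V-block. x runs along the V, y across, z up. It sinks with the sprung block; 96.6 mm above the bench with the block up. The bottom of the V is 39.6 mm below this point; the two ground flanks rise from it at 45 degrees to the lips, 16.4 mm below this point, 23 mm to either side.
- stand: fixed foot of the V-block: steel plate 120 (x, along the V) x 90 x 12 mm, origin on the bench below its centre, with a 50 x 36 mm post up to 38 mm. The V-block on it is 60 mm long and 50 mm wide over all, narrower than the barrel, so fingers beside the barrel can go down past it; its underside is 45 mm above the bench.
- vblock (a joint): sinking of the sprung V-block, m: 0 = fully up, 0.012 = bottomed. Preloaded spring: it begins to sink at about 6 N downward on it (the cases or the barrel alone do not sink it) and takes 1.2 N more per mm, about 13.5 N at half travel, the barrel's weight included. Sinking is straight down; sideways the block is rigid. Its left (+y) flank is vblock_c1, its right one vblock_c2.
- grip: steel specimen grip, a 60 x 50 x 52 mm block with two jaws on top; bystander, leave alone. Origin at its underside centre.
- tape: roll of tape, 90 mm across, 24 mm high, lying flat; bystander, leave alone. Origin at its underside centre.
- driver: screwdriver lying on the bench; bystander, leave alone. Origin at its underside near its middle.
- spray: clear bottle with a white cap, 56 mm across, 110 mm high; bystander, leave alone. Origin at its underside centre.

How it is judged:
By the outcome, as a careful person would: the job done as asked, in the order asked, and still so for the second after the job is handed in, while the arm keeps its last pose, push and grip.
It also fails if it takes over 64 s, if anything falls off the work surface, if the arm or the gripper's body presses on something with over 40 N, if the wrist force passes 120 N, or if a joint passes its speed limit or range.

## Working session

There is one attempt and no reset: what is moved stays moved. The work goes in short steps, Python scripts to look and compute and a shell command to move; the robot and the scene stay as the last step left them, time stands still between calls to the robot, and variables do not carry over. Pictures are saved under pics/ and viewed, at most 10 in all, crops included, and the job is handed in when it is done.

```bash
ls; mkdir -p pics; python3 - <<'E'
from plant import bot
import cv2,numpy as np,json
o=bot.get_obs();print(o)
for n in("scene","top","wrist"):
    c=bot.capture(n);cv2.imwrite(f"pics/{n}0.png",c["color"])
    print(n,c["fov_y"],c["cx"],c["cy"],[k for k in c],np.round(c.get("extrinsics",c.get("tool_from_camera")),3).tolist())
E
```

```text
pics
{'time': 0.0, 'joint_positions': array([ 1.18801474e+00,  3.42751301e-01,  1.52495059e+00, -1.35543775e-05,
        1.27539741e+00, -1.45969136e-01]), 'dq': array([ 0.00086236,  0.00024993,  0.00037188,  0.00116609,  0.00016143,
       -0.00172306]), 'tau': array([-2.60759180e-04, -4.31247175e+01, -2.44218546e+01,  7.16391834e-02,
        5.61482913e-02, -1.25706447e-04]), 'tool_pos': array([122.99225239, 510.00260896, 226.05330849]), 'tcp_rot': array([-3.14010014e+00, -2.06321004e-04,  2.90478401e+00]), 'contact_force': array([0.26141638, 0.19283439, 0.21496794]), 'moment': array([-0.01209731,  0.0131583 , -0.01003805]), 'finger_force': 0.0, 'grip_width': 91.65985735670749}
scene 45.87718599492468 272.6072672667054 218.63187758057308 ['color', 'fov_y', 'cx', 'cy', 'extrinsics'] [[-0.413, 0.911, -0.014, 233.015], [-0.727, -0.321, 0.606, 344.034], [0.548, 0.261, 0.795, -1393.766], [0.0, 0.0, 0.0, 1.0]]
top 51.33827833190877 278.2729073491499 205.56284204327483 ['color', 'fov_y', 'cx', 'cy', 'extrinsics'] [[0.011, -1.0, -0.029, 9.337], [0.994, 0.007, 0.113, -582.87], [-0.112, -0.03, 0.993, -1126.648], [0.0, 0.0, 0.0, 1.0]]
wrist 61.65391659655404 280.89608097861804 200.86299140896415 ['color', 'fov_y', 'cx', 'cy', 'tool_from_camera'] [[-0.0, 0.956, 0.293, 79.678], [1.0, 0.0, -0.0, 0.662], [-0.0, 0.293, -0.956, -158.776], [0.0, 0.0, 0.0, 1.0]]
```

View pics/top0.png

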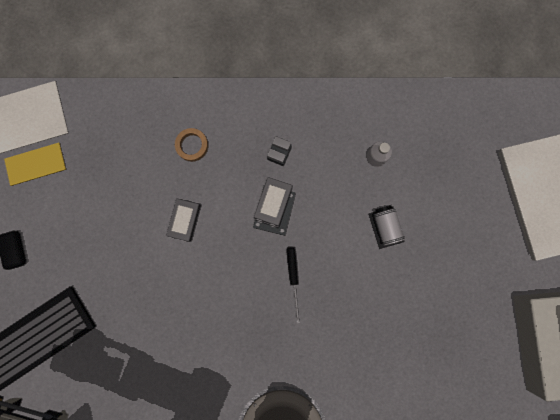

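View pics/scene0.png

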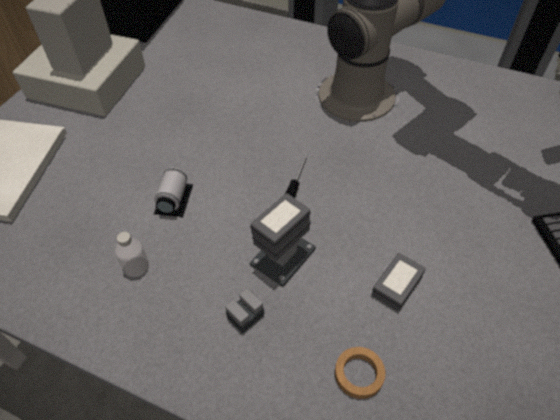

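The top view shows the column case at about (184,220), the stacked cases on the V-block at (273,202), the barrel at (388,226) with its nose up (+x), and the driver at (293,285). The scene view agrees.

```bash
cat > h.py <<'E'
from plant import bot
import cv2,numpy as np
from scipy.spatial.transform import Rotation as R
def cap(name):
    o=bot.get_obs();c=bot.capture(name)
    f=c["color"].shape[0]/2/np.tan(np.radians(c["fov_y"]/2))
    if name=="wrist":
        T=np.eye(4);T[:3,:3]=R.from_euler("xyz",o["tcp_rot"]).as_matrix();T[:3,3]=o["tool_pos"]
        M=T@c["tool_from_camera"]
    else: M=np.linalg.inv(c["extrinsics"])
    return dict(img=c["color"],f=f,cx=c["cx"],cy=c["cy"],M=M)
def onz(c,p,z):
    p=np.atleast_2d(np.asarray(p,float))
    d=np.c_[(p[:,0]-c["cx"])/c["f"],-(p[:,1]-c["cy"])/c["f"],-np.ones(len(p))]@c["M"][:3,:3].T
    o=c["M"][:3,3];return o+d*((z-o[2])/d[:,2])[:,None]
def proj(c,P):
    q=(np.atleast_2d(P)-c["M"][:3,3])@c["M"][:3,:3]
    return np.c_[c["cx"]-c["f"]*q[:,0]/q[:,2],c["cy"]+c["f"]*q[:,1]/q[:,2]]
def rect(P):
    (x,y),(a,b),t=cv2.minAreaRect(np.float32(P[:,:2]))
    if a<b:a,b,t=b,a,t+90
    return np.round([x,y,a,b,(t+90)%180-90],1)   # long axis angle, deg
def blobs(m,amin=150):
    return [k for k in cv2.findContours(m.astype(np.uint8),0,cv2.CHAIN_APPROX_NONE)[0] if cv2.contourArea(k)>amin]
def go(x,y,z,yaw):
    "shift in tool axes (mm) and turn about tool z (deg) from the present pose to x,y,z, yaw of tool y line"
    o=bot.get_obs();Rm=R.from_euler("xyz",o["tcp_rot"]).as_matrix()
    d=Rm.T@(np.array([x,y,z])-o["tool_pos"])
    cur=np.degrees(np.arctan2(Rm[1,1],Rm[0,1]));t=(yaw-cur+90)%180-90
    print("pos",np.round(o["tool_pos"],1),"yline",round(cur,1),"tool shift",np.round(d,1),"turn wz",round(-np.radians(t),3),"q6",round(o["joint_positions"][5],2))
E
python3 - <<'E'
from h import *
for n in("top","scene"):
    c=cap(n);hsv=cv2.cvtColor(c["img"],cv2.COLOR_BGR2HSV)
    m=(hsv[...,2]>150)&(hsv[...,1]<60)
    for k in blobs(m,60):
        k=k[:,0]
        print(n,k.mean(0).round(),*[rect(onz(c,k,z)) for z in(36,152)])
E
```

```text
top [547. 322.] [ 285.3 -664.6  131.6   64.7   -3.5] [ 302.2 -599.5  118.3   58.2   -3.5]
top [390. 226.] [ 530.8 -277.9   65.5   12.2   14.2] [ 522.9 -251.9   58.9   11.    14.2]
top [182. 219.] [543.9 270.3  68.7  38.7 -13.3] [534.6 241.   61.8  34.8 -13.3]
top [272. 201.] [595.   30.   76.   43.4 -18.3] [580.6  25.   68.3  39.  -18.3]
top [539. 193.] [ 612.3 -687.7  301.4  155.8   14.2] [ 596.2 -620.3  271.   140.1   14.2]
top [ 30. 117.] [825.6 709.  191.3 154.1 -72.9] [787.9 635.4 172.  138.5 -72.9]
scene [400. 277.] [542.8 271.6  71.6  41.1 -13.1] [618.7 270.2  62.1  35.6 -13.1]
scene [127. 251.] [ 713.5 -266.2   43.4   33.6  -45.9] [ 766.6 -195.6   37.6   29.1  -45.9]
scene [123. 236.] [ 686.8 -297.    25.9   23.7  -66.1] [ 743.5 -222.2   22.5   20.5  -66.1]
scene [280. 216.] [498.2 -10.8  82.7  48.2 -18. ] [580.1  25.7  71.6  41.8 -18. ]
scene [170. 182.] [ 509.2 -287.6   65.6   38.1   15.7] [ 589.7 -214.1   56.8   33.    15.7]
scene [ 20. 158.] [ 576.2 -638.2  337.4  155.    42.9] [ 647.6 -517.8  292.3  134.2   42.9]
scene [76. 66.] [ 192.9 -803.5  271.5  250.4  -84.3] [ 315.7 -661.   235.2  216.9  -84.3]
scene [50.  4.] [   -7.8 -1072.1   120.9    78.3   -84.6] [ 141.9 -893.6  104.7   67.8  -84.6]
```

```bash
python3 -c "
from h import *
go(580,25,235,72)"
```

```text
pos [123.1 510.2 226.4] yline 76.4 tool shift [-558.  -364.5   -8.4] turn wz 0.077 q6 -0.15
```

```bash
python3 -m crank '[[-0.0465,-0.0304,0,0,0,0],[-0.0465,-0.0304,0,0,0,0],[-0.0465,-0.0304,0,0,0,0],[-0.0465,-0.0304,0,0,0,0],[-0.0465,-0.0304,0,0,0,0]]' 100; python3 -m crank '[[-0.0465,-0.0304,0,0,0,0],[-0.0465,-0.0304,0,0,0,0],[-0.0465,-0.0304,0,0,0,0],[-0.0465,-0.0304,0,0,0,0],[-0.0465,-0.0304,-0.008,0,0,0]]'; python3 -m crank '[[-0.0465,-0.0304,0,0,0,0],[-0.0465,-0.0304,0,0,0,0],[0,0,0,0,0,0.077],[0,0,0,0,0,0]]'
python3 - <<'E'
from h import *
c=cap("wrist");cv2.imwrite("pics/w1.png",c["img"])
go(580,25,235,72)
hsv=cv2.cvtColor(c["img"],cv2.COLOR_BGR2HSV)
for k in blobs((hsv[...,2]>150)&(hsv[...,1]<60),300): print(k[:,0].mean(0).round(),rect(onz(c,k[:,0],152)))
E
```

```text
time: 0.88
tool_pos: [314.5, 306.7, 226.9]
tcp_rot: [3.141, 0.0, 2.905]
contact_force: [0.5, 1.0, 0.6]
grip_width: 91.8
finger_force: 0.0
time: 1.5
tool_pos: [504.6, 104.2, 234.3]
tcp_rot: [-3.142, -0.001, 2.905]
contact_force: [1.1, 0.2, -0.2]
grip_width: 91.6
finger_force: 0.0
time: 2.0
tool_pos: [580.0, 24.4, 234.1]
tcp_rot: [3.142, -0.001, 2.827]
contact_force: [0.0, 0.5, 0.7]
grip_width: 91.8
finger_force: 0.0
pos [579.7  24.9 234.4] yline 72.1 tool shift [-0.2  0.2 -0.6] turn wz 0.002 q6 -1.35
[  8. 229.] [ 535.4 -167.    39.3   19.4  -31.1]
[284. 176.] [558.5  34.2  40.8  20.1  72. ]
[519.  58.] [532.  200.   47.9  27.7 -13.2]
```

View pics/w1.png

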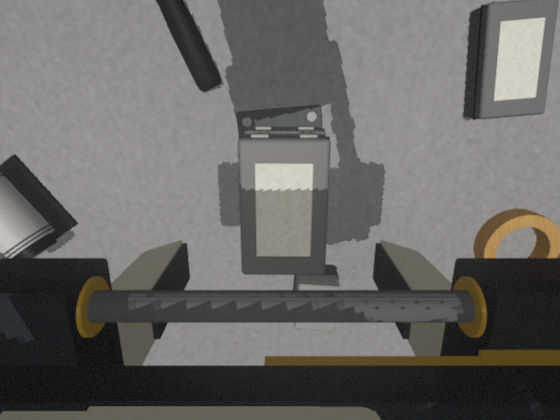

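The wrist view shows the upper case with top-face corners at about (239,137), (329,137), (327,274), (242,274), and the column case at upper right.

```bash
python3 - <<'E'
from h import *
c=cap("wrist");I=c["img"];hsv=cv2.cvtColor(I,cv2.COLOR_BGR2HSV)
P=onz(c,[(239,137),(329,137),(327,274),(242,274)],152);print(P.round(1),rect(P))
m=(hsv[...,1]<70)&(I.min(2)>115)
m[:150]=0;
m2=(I[...,0].astype(int)+20<I[...,2])  # warm (label)
for k in blobs(m2,300): print(k[:,0].mean(0).round(),rect(onz(c,k[:,0],152)))
g=cv2.cvtColor(I,cv2.COLOR_BGR2GRAY)
for r in(165,220,260):print(r,g[r,225:262].tolist(),g[r,310:345].tolist())
for x in(280,250):print(x,g[125:170,x].tolist(),g[250:285,x].tolist())
E
```

```text
[[522.3  14.2 152. ]
 [541.1  72.4 152. ]
 [640.8  43.  152. ]
 [620.8 -18.9 152. ]] [581.4  28.  103.9  65.1 -17.9]
[414. 360.] [736.8  90.  245.7  16.   72.1]
[472. 306.] [704.1 143.2  59.3  23.5  -2.9]
[ 90. 306.] [ 611.8 -142.3   59.3   23.5  -33. ]
[518. 237.] [652.7 186.9  66.1  38.9  72.1]
165 [97, 99, 100, 101, 100, 100, 97, 92, 95, 93, 95, 97, 92, 100, 112, 123, 129, 130, 129, 129, 129, 132, 133, 132, 129, 132, 130, 131, 131, 173, 203, 206, 204, 206, 207, 204, 205] [201, 201, 169, 127, 128, 126, 127, 128, 125, 126, 127, 127, 128, 124, 124, 122, 113, 104, 93, 127, 145, 144, 147, 145, 144, 144, 141, 117, 92, 92, 91, 94, 96, 94, 94]
220 [96, 96, 94, 94, 98, 95, 95, 93, 95, 95, 96, 95, 96, 95, 82, 72, 76, 79, 76, 76, 76, 77, 79, 80, 80, 79, 78, 77, 83, 80, 123, 142, 141, 143, 145, 142, 139] [116, 84, 78, 73, 78, 76, 79, 76, 75, 77, 73, 76, 76, 75, 75, 70, 79, 90, 93, 94, 95, 98, 92, 95, 93, 93, 92, 93, 90, 88, 89, 93, 92, 89, 87]
260 [141, 139, 142, 143, 141, 143, 139, 139, 142, 143, 147, 148, 146, 144, 146, 113, 76, 74, 76, 78, 80, 81, 78, 76, 72, 76, 75, 71, 77, 76, 76, 75, 75
[... 225 characters left out ...]
, 69, 60, 62, 74, 86, 101, 111, 121, 128, 129, 131, 130, 131, 130, 128, 130, 130, 132, 130, 131, 131, 129, 131, 130, 131, 130, 131, 132, 131, 188, 207, 205, 204, 204, 206] [140, 140, 139, 137, 141, 138, 111, 83, 75, 75, 76, 78, 70, 77, 74, 78, 75, 73, 74, 73, 77, 77, 74, 74, 82, 127, 145, 148, 145, 144, 142, 143, 142, 143, 141]
250 [79, 68, 66, 65, 66, 75, 100, 111, 102, 93, 112, 120, 115, 88, 73, 99, 117, 124, 129, 133, 132, 131, 134, 132, 132, 132, 132, 133, 132, 133, 131, 131, 129, 129, 131, 131, 131, 132, 129, 131, 132, 131, 130, 130, 130] [75, 76, 77, 71, 75, 77, 75, 77, 72, 75, 76, 75, 76, 75, 73, 73, 71, 71, 75, 76, 76, 74, 76, 73, 94, 129, 140, 140, 140, 144, 146, 145, 146, 143, 145]
```

```bash
python3 -m crank '[[-0.0005,0.0024,0.04,0,0,0],[0,0,0.04,0,0,0],[0,0,0.034,0,0,0],[0,0,0,0,0,0]]'; python3 -m crank '[[0,0,0,0,0,0],[0,0,0,0,0,0],[0,0,0,0,0,0],[0,0,0,0,0,0],[0,0,0,0,0,0]]' 40
```

```text
time: 2.6
tool_pos: [579.3, 27.8, 118.7]
tcp_rot: [-3.14, -0.005, 2.83]
contact_force: [-0.0, -0.6, 0.6]
grip_width: 91.8
finger_force: 0.0
time: 3.22
tool_pos: [581.7, 26.8, 121.4]
tcp_rot: [3.141, 0.002, 2.828]
contact_force: [-0.1, -1.4, 5.1]
grip_width: 64.0
finger_force: 30.0
```

```bash
python3 -m crank '[[0,0,-0.03,0,0,0],[0,0,-0.05,0,0,0],[0,0,-0.03,0,0,0],[0,0,0,0,0,0]]'; python3 -c "
from h import *
go(650,246,232,77)"
```

```text
time: 3.72
tool_pos: [582.1, 27.0, 232.5]
tcp_rot: [3.14, 0.004, 2.828]
contact_force: [-0.4, -0.2, -2.6]
grip_width: 63.7
finger_force: 30.0
pos [582.1  27.  232.5] yline 72.0 tool shift [  3.  229.2   0.8] turn wz -0.087 q6 -1.34
```

```bash
python3 -m crank '[[0.0006,0.046,0,0,0,0],[0.0006,0.046,0,0,0,0],[0.0006,0.046,0,0,0,0],[0.0006,0.046,0,0,0,0],[0.0006,0.045,0,0,0,0]]'; python3 -m crank '[[0,0,0,0,0,-0.087],[0,0,0,0,0,0],[0,0,0,0,0,0]]'
python3 - <<'E'
from h import *
c=cap("wrist");cv2.imwrite("pics/w2.png",c["img"]);go(650,246,232,77)
hsv=cv2.cvtColor(c["img"],cv2.COLOR_BGR2HSV)
for k in blobs((hsv[...,2]>150)&(hsv[...,1]<60),300): print(k[:,0].mean(0).round(),rect(onz(c,k[:,0],36)))
E
```

```text
time: 4.35
tool_pos: [648.5, 247.0, 227.7]
tcp_rot: [-3.139, -0.004, 2.828]
contact_force: [0.4, 0.2, -1.0]
grip_width: 63.8
finger_force: 30.0
time: 4.72
tool_pos: [648.7, 245.1, 229.4]
tcp_rot: [-3.141, -0.002, 2.913]
contact_force: [0.3, 0.4, -1.5]
grip_width: 64.1
finger_force: 30.0
pos [648.8 245.  229.9] yline 76.9 tool shift [-0.9  1.2 -2.1] turn wz -0.002 q6 -1.09
[362. 342.] [865.6 297.2  42.4  25.3 -12.9]
[199. 348.] [830.9 104.3  64.1  23.6 -33.9]
[278. 337.] [842.4 200.4 108.2  43.7  76.9]
[280. 253.] [734.1 225.9 111.9  86.3  76.9]
[  9. 178.] [590.3 -24.6  93.9  23.8 -26.2]
[266. 137.] [609.6 239.6  87.4  34.5  76.9]
[281.  64.] [545.4 272.4  71.6  40.2 -13.2]
[467. 130.] [ 6.665e+02  4.021e+02  3.451e+02  2.414e+02 -2.000e-01]
[ 93. 136.] [599.3  73.5 314.5 212.5 -25.1]
```

View pics/w2.png

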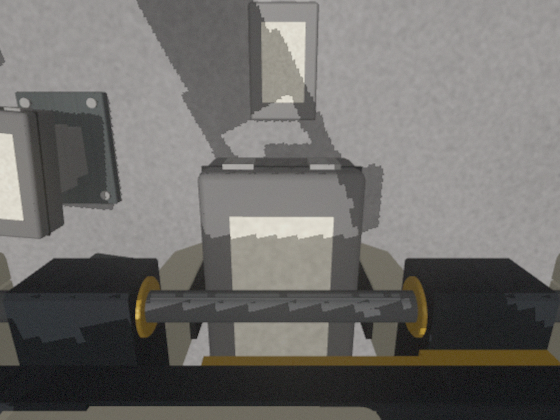

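The wrist view shows the column case with top corners at about (249,3), (318,3), (316,119), (250,119), and the held case with its near edge at row ~170.

```bash
python3 - <<'E'
from h import *
c=cap("wrist");I=c["img"];o=bot.get_obs();Rm=R.from_euler("xyz",o["tcp_rot"]).as_matrix()
P=onz(c,[(249,3),(318,3),(316.5,119),(250,119)],36);print(rect(P))
g=cv2.cvtColor(I,cv2.COLOR_BGR2GRAY)
# held case edges relative to tool
Q=onz(c,[(202,172),(362,170)],o["tool_pos"][2]+30);print(((Q-o["tool_pos"])@Rm).round(1))
Q=onz(c,[(249,3),(318,3),(316.5,119),(250,119)],36);print(((Q-o["tool_pos"])@Rm).round(1))
go(545,272.5,140,76.9)
E
```

```text
[545.9 272.  101.3  65.1 -13.1]
[[ 51.7 -28.7 -30. ]
 [ 52.5  30.8 -30. ]]
[[157.1 -27.9 194.4]
 [157.1  33.9 194.4]
 [ 55.7  35.5 194.4]
 [ 55.8 -29.6 194.4]]
pos [649.  245.  230.3] yline 76.9 tool shift [107.4   3.2  90.4] turn wz -0.0 q6 -1.09
```

```bash
python3 -m crank '[[0.0533,0.0013,0,0,0,0],[0.0532,0.0012,0,0,0,0],[0,0,0.05,0,0,0],[0,0,0.05,0,0,0],[0,0,0.05,0,0,0]]'; python3 -m crank '[[0,0,0.02,0,0,0],[0,0,0.01,0,0,0],[0,0,0.005,0,0,0],[0,0,0,0,0,0],[0,0,0,0,0,0]]'
```

```text
time: 5.45
tool_pos: [545.9, 271.8, 80.1]
tcp_rot: [3.141, 0.001, 2.913]
contact_force: [1.2, 0.7, -1.9]
grip_width: 63.6
finger_force: 30.0
time: 6.08
tool_pos: [546.4, 272.3, 46.8]
tcp_rot: [3.141, 0.002, 2.915]
contact_force: [-0.3, -0.8, -1.9]
grip_width: 63.9
finger_force: 30.0
```

```bash
python3 -m crank '[[0,0,0.002,0,0,0],[0,0,0.001,0,0,0],[0,0,0,0,0,0],[0,0,0,0,0,0]]'; python3 -m crank '[[0,0,0.001,0,0,0],[0,0,0,0,0,0],[0,0,0,0,0,0]]'
```

```text
time: 6.58
tool_pos: [545.8, 272.1, 42.7]
tcp_rot: [3.142, -0.0, 2.915]
contact_force: [0.2, -0.9, -2.8]
grip_width: 64.0
finger_force: 30.0
time: 6.95
tool_pos: [545.9, 272.2, 42.0]
tcp_rot: [3.141, 0.0, 2.915]
contact_force: [-1.1, -0.6, 2.8]
grip_width: 63.7
finger_force: 30.0
```

```bash
python3 -m crank '[[0,0,0,0,0,0],[0,0,0,0,0,0],[0,0,0,0,0,0]]' 100;  python3 -m crank '[[0,0,-0.03,0,0,0],[0,0,-0.05,0,0,0],[0,0,-0.05,0,0,0],[0,0,-0.05,0,0,0],[0,0,0,0,0,0]]'; python3 - <<'E'
from h import *
c=cap("wrist");cv2.imwrite("pics/w3.png",c["img"])
go(581,27,200,72)
hsv=cv2.cvtColor(c["img"],cv2.COLOR_BGR2HSV)
for k in blobs((hsv[...,2]>150)&(hsv[...,1]<60),300): print(k[:,0].mean(0).round(),rect(onz(c,k[:,0],72)))
E
```

```text
time: 7.32
tool_pos: [545.9, 272.1, 41.7]
tcp_rot: [3.141, 0.0, 2.915]
contact_force: [-0.8, -0.3, -0.8]
grip_width: 89.1
finger_force: 0.0
time: 7.95
tool_pos: [547.8, 272.8, 226.6]
tcp_rot: [3.136, 0.008, 2.915]
contact_force: [0.6, 1.0, -0.8]
grip_width: 91.8
finger_force: 0.0
pos [546.6 272.4 223.7] yline 77.0 tool shift [ -88.6 -231.4   23.5] turn wz 0.087 q6 -1.01
[190. 222.] [567.1 182.4  84.6  54.7   9.6]
[279. 159.] [527.9 277.   41.3  31.9  77. ]
[324.  91.] [484.7 332.6 108.3  46.4  19.6]
```

View pics/w3.png

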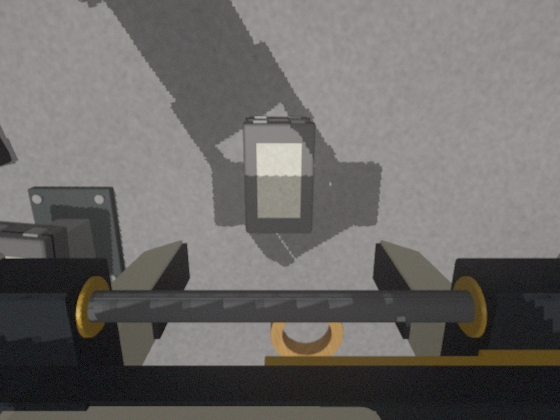

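The wrist view shows the stacked case with top corners at about (244,123), (315,123), (313,233), (247,233). The foot case is hidden squarely beneath it.

```bash
python3 -m crank '[[-0.0177,-0.0463,0,0,0,0],[-0.0177,-0.0463,0,0,0,0],[-0.0177,-0.0463,0,0,0,0],[-0.0177,-0.0463,0,0,0,0],[-0.0177,-0.0463,0,0,0,0]]'; python3 -m crank '[[0,0,0,0,0,0.087],[0,0,0,0,0,0],[0,0,0,0,0,0]]'
python3 - <<'E'
from h import *
c=cap("wrist");cv2.imwrite("pics/w4.png",c["img"])
g=cv2.cvtColor(c["img"],cv2.COLOR_BGR2GRAY)
hsv=cv2.cvtColor(c["img"],cv2.COLOR_BGR2HSV)
for k in blobs((hsv[...,2]>150)&(hsv[...,1]<60),300): print(k[:,0].mean(0).round(),rect(onz(c,k[:,0],116)))
go(581,27,84,72)
E
```

```text
time: 8.62
tool_pos: [579.3, 25.1, 219.8]
tcp_rot: [-3.141, -0.003, 2.915]
contact_force: [0.3, 0.6, -0.4]
grip_width: 92.2
finger_force: 0.0
time: 9.0
tool_pos: [579.6, 27.2, 220.8]
tcp_rot: [-3.141, -0.002, 2.83]
contact_force: [0.6, 0.5, -1.1]
grip_width: 92.0
finger_force: 0.0
[115. 193.] [535.2 -94.8  38.7  24.6  75.9]
[281. 171.] [558.2  34.8  41.2  23.6  70.8]
[100. 153.] [497.7 -88.3  54.6  31.6  33.7]
[545.  60.] [539.5 236.4  60.7  24.  -12.8]
pos [579.7  27.3 221.1] yline 72.2 tool shift [-1.500e+00  1.000e-01  1.371e+02] turn wz 0.003 q6 -1.34
```

View pics/w4.png

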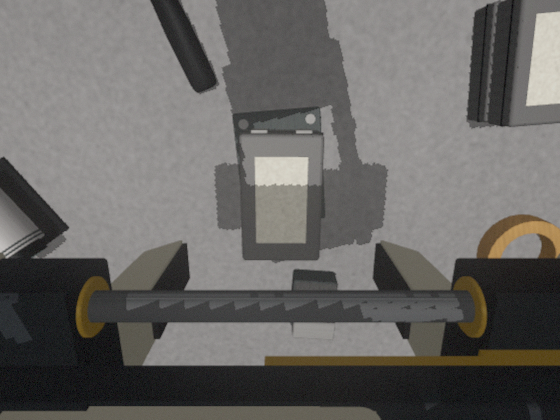

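The wrist view shows the lower case with corners at about (241,135), (324,135), (320,259), (243,259). The stand plate is slightly skewed relative to it.

```bash
python3 - <<'E'
from h import *
c=cap("wrist");o=bot.get_obs();Rm=R.from_euler("xyz",o["tcp_rot"]).as_matrix()
P=onz(c,[(241,134),(324,134),(320.5,259.5),(243,259.5)],116);print(rect(P),((P-o["tool_pos"])@Rm).round(1))
E
python3 -m crank '[[-0.001,0,0.05,0,0,0],[0,0,0.05,0,0,0],[0,0,0.034,0,0,0],[0,0,0,0,0,0],[0,0,0,0,0,0]]'
```

```text
[580.4  28.5 102.4  64.  -17.9] [[ 50.9 -29.  105.3]
 [ 50.9  32.5 105.3]
 [-51.5  33.3 105.2]
 [-51.5 -30.7 105.3]]
time: 9.72
tool_pos: [582.0, 26.6, 89.2]
tcp_rot: [3.141, 0.002, 2.829]
contact_force: [0.4, -0.2, -0.0]
grip_width: 91.9
finger_force: 0.0
```

```bash
python3 -m crank '[[0,0,0.003,0,0,0],[0,0,0.001,0,0,0],[0,0,0,0,0,0]]';python3 -m crank '[[0,0,0,0,0,0],[0,0,0,0,0,0],[0,0,0,0,0,0],[0,0,0,0,0,0],[0,0,0,0,0,0]]' 40; python3 -m crank '[[0,0,-0.03,0,0,0],[0,0,-0.05,0,0,0],[0,0,-0.05,0,0,0],[0,0,-0.014,0,0,0],[0,0,0,0,0,0]]';python3 -c "
from h import *
go(648.7,245,229.5,76.9)"
```

```text
time: 10.1
tool_pos: [581.1, 26.3, 84.2]
tcp_rot: [3.141, 0.001, 2.828]
contact_force: [0.1, -0.1, 0.0]
grip_width: 91.8
finger_force: 0.0
time: 10.72
tool_pos: [581.0, 26.3, 83.7]
tcp_rot: [3.142, 0.0, 2.828]
contact_force: [0.2, -0.3, -0.5]
grip_width: 63.9
finger_force: 30.0
time: 11.35
tool_pos: [580.9, 26.4, 227.5]
tcp_rot: [3.141, 0.0, 2.828]
contact_force: [0.2, 0.3, -2.4]
grip_width: 63.7
finger_force: 30.0
pos [580.9  26.4 227.5] yline 72.0 tool shift [  3.  228.9  -1.9] turn wz -0.085 q6 -1.34
```

```bash
python3 -c "
from h import *
go(545.9,272.1,229.5,77)"; python3 -m crank '[[0.021,0.0445,-0.002,0,0,0],[0.021,0.0445,0,0,0,0],[0.021,0.0445,0,0,0,0],[0.021,0.0445,0,0,0,0],[0.0215,0.0443,0,0,0,0]]'; python3 -m crank '[[0,0,0,0,0,-0.087],[0,0,0,0,0,0],[0,0,0,0,0,0]]';python3 -c "
from h import *
go(545.9,272.1,76,77)"
```

```text
pos [580.9  26.4 227.5] yline 72.0 tool shift [109.1 222.9  -2. ] turn wz -0.087 q6 -1.34
time: 11.98
tool_pos: [547.9, 271.5, 226.5]
tcp_rot: [-3.139, -0.004, 2.828]
contact_force: [1.0, -0.5, -2.2]
grip_width: 63.8
finger_force: 30.0
time: 12.35
tool_pos: [548.9, 269.6, 228.2]
tcp_rot: [-3.14, -0.002, 2.912]
contact_force: [-0.4, 0.0, -1.7]
grip_width: 63.8
finger_force: 30.0
pos [548.9 269.6 228.2] yline 76.9 tool shift [  3.2   1.9 152.2] turn wz -0.002 q6 -1.01
```

```bash
python3 -m crank '[[0.003,0.002,0.05,0,0,0],[0,0,0.05,0,0,0],[0,0,0.03,0,0,0],[0,0,0,0,0,0],[0,0,0,0,0,0]]';python3 -m crank '[[0,0,0.01,0,0,0],[0,0,0.005,0,0,0],[0,0,0,0,0,0],[0,0,0,0,0,0]]';python3 -c "
from h import *
go(545.9,272.1,76,77)"
```

```text
time: 12.98
tool_pos: [547.8, 272.8, 101.1]
tcp_rot: [3.14, 0.002, 2.913]
contact_force: [0.3, -0.3, -1.3]
grip_width: 64.2
finger_force: 30.0
time: 13.48
tool_pos: [546.9, 273.1, 85.0]
tcp_rot: [3.141, 0.0, 2.915]
contact_force: [-0.0, 0.1, -2.0]
grip_width: 63.9
finger_force: 30.0
pos [546.9 273.1  85. ] yline 77.0 tool shift [ 0.8 -1.2  9. ] turn wz 0.0 q6 -1.01
```

```bash
python3 -m crank '[[0.0005,-0.001,0.006,0,0,0],[0,0,0,0,0,0],[0,0,0,0,0,0]]';python3 -m crank '[[0,0,0.0015,0,0,0],[0,0,0,0,0,0],[0,0,0,0,0,0]]';python3 -m crank '[[0,0,0.001,0,0,0],[0,0,0,0,0,0],[0,0,0,0,0,0]]'
```

```text
time: 13.85
tool_pos: [546.0, 272.1, 78.7]
tcp_rot: [3.142, -0.0, 2.915]
contact_force: [0.2, 0.9, -1.4]
grip_width: 63.7
finger_force: 30.0
time: 14.22
tool_pos: [546.1, 272.1, 77.3]
tcp_rot: [3.141, 0.0, 2.915]
contact_force: [0.8, -0.4, -2.4]
grip_width: 63.5
finger_force: 30.0
time: 14.6
tool_pos: [546.0, 272.1, 76.2]
tcp_rot: [3.142, -0.0, 2.915]
contact_force: [-0.6, -1.0, -1.2]
grip_width: 63.7
finger_force: 30.0
```

```bash
python3 -m crank '[[0,0,0.001,0,0,0],[0,0,0,0,0,0],[0,0,0,0,0,0]]'
```

```text
time: 14.98
tool_pos: [546.2, 272.1, 75.6]
tcp_rot: [3.141, 0.0, 2.915]
contact_force: [-1.8, 0.7, 3.4]
grip_width: 63.9
finger_force: 30.0
```

```bash
python3 -m crank '[[0,0,0,0,0,0],[0,0,0,0,0,0],[0,0,0,0,0,0]]' 100;  python3 -m crank '[[0,0,-0.03,0,0,0],[0,0,-0.05,0,0,0],[0,0,-0.05,0,0,0],[0,0,-0.03,0,0,0],[0,0,0,0,0,0]]'; python3 -c "
from h import *
c=cap('wrist');go(580,27,235,72)
s=cap('scene')['img'];t=cap('top')['img']
z=lambda i,x,y:cv2.resize(i[y:y+100,x:x+133],None,fx=3,fy=3,interpolation=2)
cv2.imwrite('pics/c5.png',np.vstack([np.hstack([z(s,340,210),z(t,120,170)]),np.hstack([z(s,215,190),z(t,210,150)])])[:600,:800])
cv2.imwrite('pics/w5.png',c['img'])"
```

```text
time: 15.35
tool_pos: [546.1, 272.1, 75.1]
tcp_rot: [3.142, -0.0, 2.915]
contact_force: [0.1, 0.7, 0.1]
grip_width: 88.8
finger_force: 0.0
time: 15.98
tool_pos: [547.2, 272.5, 238.0]
tcp_rot: [3.138, 0.005, 2.915]
contact_force: [-0.7, -0.7, -0.0]
grip_width: 92.0
finger_force: 0.0
pos [546.3 272.2 235.7] yline 77.0 tool shift [ -88.  -231.3    0.6] turn wz 0.087 q6 -1.01
```

View pics/c5.png

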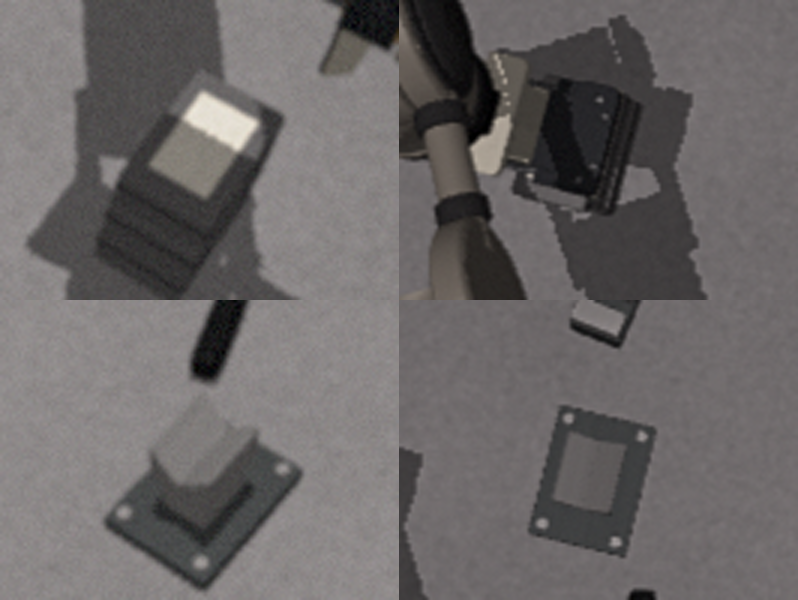

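The stack is square in the scene view. The emptied V-block and its plate are clear, with yaw about -13°.

```bash
python3 -m crank '[[-0.0267,-0.0466,0,0,0,0],[-0.0267,-0.0466,0,0,0,0],[-0.0267,-0.0466,0,0,0,0],[-0.0267,-0.0466,0,0,0,0],[-0.0267,-0.0466,0,0,0,0]]';python3 -m crank '[[0,0,0,0,0,0],[0,0,0,0,0,0],[0,0,0,0,0,0]]'; python3 -c "
from h import *
c=cap('wrist');go(580,27,235,77);cv2.imwrite('pics/w6.png',c['img'])"
```

```text
time: 16.75
tool_pos: [623.4, 13.4, 233.2]
tcp_rot: [-3.141, -0.003, 2.915]
contact_force: [0.8, -0.1, 0.7]
grip_width: 92.0
finger_force: 0.0
time: 17.12
tool_pos: [623.3, 16.5, 234.7]
tcp_rot: [3.141, -0.001, 2.916]
contact_force: [0.8, -0.2, -0.5]
grip_width: 92.0
finger_force: 0.0
pos [623.4  16.5 234.9] yline 77.1 tool shift [44.6  0.5 -0. ] turn wz 0.002 q6 -1.44
```

View pics/w6.png

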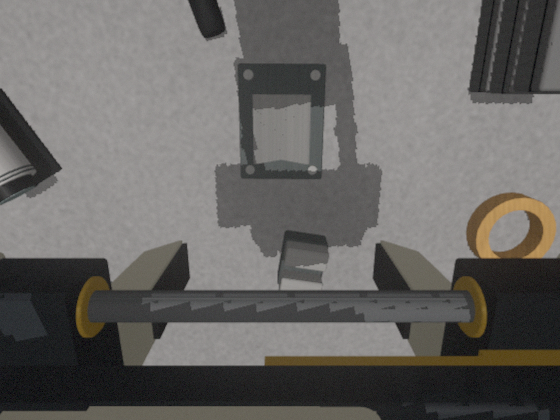

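The wrist view shows the stand plate with corners at about (238,65), (326,64), (322,178), (239,178), screws at (248,75), (315,75), (249,170), (312,170), and the V-block inside it at about (252–311, 95–165).

```bash
python3 - <<'E'
from h import *
c=cap("wrist");I=c["img"];g=cv2.cvtColor(I,cv2.COLOR_BGR2GRAY)
P=onz(c,[(238,65),(326,64),(322,178),(239,178)],12);print("corn",rect(P))
P=onz(c,[(248,75),(315,75),(312,170),(249,170)],12);print("screws",rect(P),P[:,:2].round(1).tolist())
# plate mask: dark greenish
d=(I[...,1].astype(int)-I[...,2]>5);print(d[60:185,230:330].sum())
ks=blobs(d&(g<90),200)
for k in ks: print("plate",k[:,0].mean(0).round(),cv2.contourArea(k),rect(onz(c,k[:,0],12)))
for r in(115,135,150):print(r,g[r,232:332].tolist())
for x in(265,282,300):print(x,g[80:180,x].tolist())
# top and scene
t=cap("top");I=t["img"];g=cv2.cvtColor(I,cv2.COLOR_BGR2GRAY)[150:250,210:343]
for n,x0,y0 in(("top",245,170),("scene",240,215)):
    t=cap(n);I=t["img"][y0:y0+75,x0:x0+80].astype(int)
    d=(I[...,1]-I[...,2]>5)&(I.max(2)<95)
    for k in blobs(d,100):print(n,cv2.contourArea(k),rect(onz(t,k[:,0]+[x0,y0],12)))
E
```

```text
corn [575.8  27.8 118.5  92.3 -12.9]
screws [576.6  27.8  99.3  69.6 -13.2] [[520.9, 6.3], [536.2, 73.1], [632.5, 50.5], [617.0, -17.4]]
235
115 [148, 150, 149, 149, 150, 145, 133, 92, 63, 63, 61, 63, 64, 61, 64, 65, 57, 63, 58, 62, 86, 118, 127, 130, 127, 126, 123, 124, 126, 125, 129, 131, 129, 129, 131, 127, 127, 127, 129, 129, 127, 128, 128, 127, 127, 131, 131, 129, 128, 127, 132, 132, 127, 128, 127, 135, 132, 132, 134, 131, 136, 134, 131, 132, 132, 131, 131, 135, 135, 133, 132, 131, 134, 134, 133, 131, 127, 127, 113, 92, 93, 94, 94, 95, 93, 92, 92, 94, 95, 95, 91, 79, 130, 148, 150, 150, 152, 151, 151, 149]
135 [140, 139, 142, 145, 146, 147, 147, 118, 93, 99, 79, 64, 67, 62, 67, 67, 63, 60, 65, 61, 63, 86, 118, 126, 126, 123, 128, 125, 125, 128, 129, 128, 127, 129, 131, 127, 127, 126, 127, 129, 127, 126, 127, 126, 128, 127, 128, 130, 127, 129, 120, 124, 130, 127, 128, 131, 134, 135, 131, 131, 135, 132, 132, 129, 131, 132, 132, 133, 136, 132, 131, 132, 134, 133, 132, 128, 128, 114, 99, 94, 96, 93, 93, 95, 93, 93, 91, 91, 91, 92, 88, 134, 151, 152, 153, 151, 151, 150, 152, 150]
150
[... 1158 characters left out ...]
 131, 129, 130, 131, 132, 119, 120, 130, 130, 130, 131, 130, 131, 129, 130, 129, 130, 131, 129, 129, 131, 129, 129, 131, 130, 129, 130, 130, 129, 129, 113, 94, 91, 93, 93, 92, 92, 94, 90, 92, 91, 70, 58, 57, 58, 54, 57, 55, 61, 70, 87]
300 [57, 59, 53, 57, 53, 55, 51, 54, 52, 52, 56, 52, 57, 52, 76, 89, 91, 89, 89, 91, 91, 92, 93, 94, 111, 129, 134, 133, 134, 134, 134, 134, 133, 131, 133, 135, 134, 134, 137, 135, 132, 133, 136, 135, 134, 135, 133, 135, 133, 135, 133, 132, 134, 131, 134, 136, 132, 134, 133, 133, 136, 134, 134, 135, 133, 133, 133, 133, 136, 133, 134, 133, 133, 131, 136, 132, 132, 131, 129, 131, 130, 132, 125, 104, 93, 94, 92, 92, 90, 80, 68, 61, 60, 55, 55, 57, 57, 58, 71, 83]
```

```bash
python3 - <<'E'
from h import *
c=cap("wrist");print("block",onz(c,[(252.4,115),(310.5,115),(253.2,135),(309.8,135),(253.4,150),(309,150)],80.2)[:,:2].round(1).tolist())
t=cap("top");print("topplate",rect(onz(t,[(263.7,185),(295.3,193.3),(286.3,235.3),(253.7,227.7)],12)))
s=cap("scene");a=np.array([(105,521),(205,588),(301,475),(202,398)],float)
print("sceneplate",onz(s,[(105/3+215,(521-300)/3+190),(205/3+215,(588-300)/3+190),(302/3+215,(474-300)/3+190)],12).round(1).tolist())
go(525,-281,235,105)
E
```

```text
block [[558.3, 6.3], [569.6, 55.4], [575.1, 2.7], [586.3, 51.4], [588.0, -0.4], [599.1, 48.0]]
topplate [573.1  24.2 119.7  90.1 -12.2]
sceneplate [[624.7, -24.7, 12.0], [645.3, 61.3, 12.0], [531.4, 87.5, 12.0]]
pos [623.7  15.4 235.3] yline 77.0 tool shift [ 2.97e+01 -3.11e+02  3.00e-01] turn wz -0.488 q6 -1.44
```

```bash
python3 -m crank '[[-0.0031,-0.0568,0,0,0,0],[-0.0031,-0.0568,0,0,0,0],[-0.0031,-0.0568,0,0,0,0],[-0.0031,-0.0568,0,0,0,0],[-0.0031,-0.0568,0,0,0,0]]';python3 -m crank '[[0,0,0,0,0,-0.163],[0,0,0,0,0,-0.163],[0,0,0,0,0,-0.162],[0,0,0,0,0,0],[0,0,0,0,0,0]]'; python3 -c "
from h import *
c=cap('wrist');go(575,-265,235,105);cv2.imwrite('pics/w7.png',c['img'])"
```

```text
time: 18.15
tool_pos: [574.5, -266.9, 235.4]
tcp_rot: [3.142, 0.001, 2.915]
contact_force: [1.0, -0.0, 0.1]
grip_width: 91.9
finger_force: 0.0
time: 18.77
tool_pos: [575.0, -265.1, 235.2]
tcp_rot: [3.142, 0.0, -2.883]
contact_force: [-0.7, 0.1, -0.2]
grip_width: 91.9
finger_force: 0.0
pos [ 575.  -265.1  235.2] yline 104.8 tool shift [-0.   0.1  0.2] turn wz -0.003 q6 -2.38
```

View pics/w7.png

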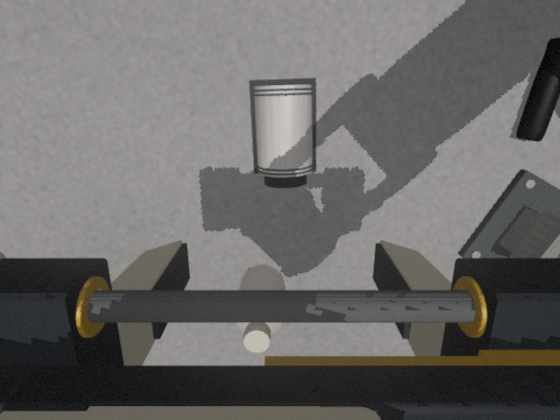

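The wrist view shows the barrel with its body spanning about columns 253–314 and rows 85–172, nose at (285,181), on the rest plate.

```bash
python3 - <<'E'
from h import *
c=cap("wrist");I=c["img"];g=cv2.cvtColor(I,cv2.COLOR_BGR2GRAY)
for r in(100,130,150,165):print(r,g[r,245:262].tolist(),g[r,300:325].tolist())
for x in(265,284,303):print(x,g[74:104,x].tolist(),g[155:192,x].tolist())
o=bot.get_obs();Rm=R.from_euler("xyz",o["tcp_rot"]).as_matrix()
def tl(p,z):return ((onz(c,p,z)-o["tool_pos"])@Rm).round(1)[:,:2].tolist()
print("ends top z65",tl([(284,85),(284,174)],65),"axis",tl([(284,85),(284,174)],37))
print("plate corners",tl([(249.5,81),(316,79)],4))
E
```

```text
100 [144, 148, 150, 149, 139, 105, 74, 75, 79, 100, 120, 128, 134, 138, 143, 151, 151] [171, 168, 168, 164, 163, 162, 162, 153, 149, 144, 135, 113, 83, 74, 72, 87, 130, 147, 145, 148, 148, 148, 151, 150, 150]
130 [154, 154, 153, 151, 152, 153, 124, 83, 74, 75, 82, 110, 130, 135, 139, 146, 152] [171, 169, 166, 166, 163, 165, 136, 115, 109, 112, 109, 102, 74, 50, 48, 51, 81, 100, 99, 101, 100, 100, 101, 100, 101]
150 [146, 146, 148, 152, 151, 151, 147, 118, 77, 70, 64, 79, 109, 132, 140, 142, 149] [120, 118, 117, 118, 114, 115, 116, 112, 111, 110, 106, 103, 85, 64, 65, 75, 127, 144, 147, 149, 147, 147, 147, 147, 146]
165 [149, 148, 149, 149, 152, 150, 150, 150, 125, 81, 63, 64, 67, 102, 132, 141, 146] [118, 142, 133, 146, 162, 159, 159, 152, 134, 112, 94, 68, 63, 60, 66, 63, 115, 141, 150, 150, 150, 148, 144, 141, 143]
265 [149, 149, 150, 152, 153, 124, 86, 79, 77, 80, 77, 116, 156, 167, 161, 122, 83, 130, 162, 145, 102, 102, 152, 167, 168, 165, 167, 166, 166, 166] [161, 161, 160, 162, 161, 161, 161, 162, 160, 160, 162, 162, 154, 111, 57, 91, 106, 82, 59, 94, 97, 65, 42, 40, 40, 43, 39, 46, 42, 53, 84, 95, 95, 95, 99, 99, 97]
284 [144, 145, 144, 149, 131, 99, 80, 79, 80, 79, 98, 176, 197, 199, 161, 109, 110, 177, 191, 147, 104, 134, 183, 197, 197, 197, 197, 196, 196, 196] [145, 125, 127, 122, 123, 124, 122, 122, 122, 124, 123, 123, 121, 123, 94, 63, 93, 118, 89, 57, 93, 114, 85, 43, 44, 43, 40, 43, 37, 41, 44, 37, 45, 85, 98, 95, 94]
303 [150, 147, 145, 145, 108, 75, 73, 77, 75, 76, 121, 155, 165, 154, 114, 82, 147, 167, 131, 92, 115, 155, 165, 166, 165, 162, 164, 166, 165, 165] [118, 115, 116, 114, 118, 115, 116, 139, 148, 148, 146, 158, 125, 89, 120, 155, 124, 80, 119, 141, 100, 43, 44, 42, 43, 44, 45, 39, 43, 48, 84, 98, 95, 95, 95, 98, 97]
ends top z65 [[86.3, 3.6], [5.5, 3.7]] axis [[86.9, 3.8], [-0.8, 4.0]]
plate corners [[91.6, -32.1], [93.5, 37.6]]
```

```bash
python3 -m crank '[[0.0445,0.003,0,0,0,0],[0,0,0,0,0,-0.027],[0,0,0.05,0,0,0],[0,0,0.05,0,0,0],[0,0,0.03,0,0,0]]';python3 -m crank '[[0,0,0.03,0,0,0],[0,0,0.03,0,0,0],[0,0,0.015,0,0,0],[0,0,0,0,0,0],[0,0,0,0,0,0]]'; python3 -c "
from h import *
go(0,0,18.5,106.4)"
```

```text
time: 19.5
tool_pos: [531.1, -273.1, 102.8]
tcp_rot: [3.14, -0.001, -2.854]
contact_force: [0.8, 0.1, -0.4]
grip_width: 92.0
finger_force: 0.0
time: 20.12
tool_pos: [532.1, -274.2, 31.4]
tcp_rot: [-3.14, 0.002, -2.853]
contact_force: [1.2, -0.2, 0.6]
grip_width: 91.5
finger_force: 0.0
pos [ 532.1 -274.2   31.4] yline 106.5 tool shift [432.3 414.2  11.5] turn wz 0.002 q6 -2.46
```

```bash
python3 -m crank '[[0,0,0.006,0,0,0],[0,0,0.006,0,0,0],[0,0,0,0,0,0],[0,0,0,0,0,0]]';python3 -m crank '[[0,0,0,0,0,0],[0,0,0,0,0,0],[0,0,0,0,0,0],[0,0,0,0,0,0],[0,0,0,0,0,0]]' 40;python3 -m crank '[[0,0,0,0,0,0],[0,0,0,0,0,0]]'
```

```text
time: 20.62
tool_pos: [531.3, -273.8, 18.2]
tcp_rot: [-3.142, 0.0, -2.853]
contact_force: [-0.9, -0.2, -1.1]
grip_width: 91.9
finger_force: 0.0
time: 21.25
tool_pos: [531.2, -273.8, 18.2]
tcp_rot: [-3.142, 0.0, -2.853]
contact_force: [0.9, -0.7, 0.4]
grip_width: 55.3
finger_force: 30.0
time: 21.5
tool_pos: [531.3, -273.8, 18.2]
tcp_rot: [-3.141, 0.0, -2.853]
contact_force: [0.2, -0.9, 0.2]
grip_width: 55.4
finger_force: 30.0
```

```bash
python3 -m crank '[[0,0,-0.02,0,0,0],[0,0,-0.05,0,0,0],[0,0,-0.05,0,0,0],[0,0,-0.04,0,0,0],[0,0,0,0,0,0]]';python3 -m crank '[[0,0,0,0,0,0.172],[0,0,0,0,0,0.172],[0,0,0,0,0,0.172],[0,0,0,0,0,0]]'; python3 -c "
from h import *
go(576.3,26.9,130,76.9)
c=cap('wrist');cv2.imwrite('pics/w8.png',c['img'])"
```

```text
time: 22.12
tool_pos: [532.4, -274.5, 181.1]
tcp_rot: [-3.137, 0.004, -2.853]
contact_force: [-0.2, -0.2, -3.7]
grip_width: 55.4
finger_force: 30.0
time: 22.62
tool_pos: [530.3, -273.1, 175.8]
tcp_rot: [3.14, -0.004, 2.915]
contact_force: [-0.1, -0.6, -3.4]
grip_width: 55.3
finger_force: 30.0
pos [ 530.3 -273.1  175.8] yline 77.0 tool shift [ 22.2 302.6  46.4] turn wz 0.002 q6 -1.95
```

```bash
python3 - <<'E'
from h import *
c=cap('wrist');o=bot.get_obs();Rm=R.from_euler("xyz",o["tcp_rot"]).as_matrix()
p=proj(c,o["tool_pos"]+np.array([[42,0,-47.]])@Rm.T)[0];print(p)
g=cv2.cvtColor(c["img"],cv2.COLOR_BGR2GRAY);x,y=p.round().astype(int);print(y-20,g[y-20:y+20,x].tolist())
for r in (y-8,y-6,y-4):print(r,tuple(((onz(c,[(x,r)],o["tool_pos"][2]+47)-o["tool_pos"])@Rm)[0].round(1)))
E
python3 -m crank '[[0.0044,0.0605,0,0,0,0],[0.0044,0.0605,0,0,0,0],[0.0044,0.0605,0,0,0,0],[0.0044,0.0605,0,0,0,0],[0.0044,0.0605,0,0,0,0]]'; python3 -m crank '[[0,0,0.03,0,0,0],[0,0,0.013,0,0,0],[0,0,0,0,0,0],[0,0,0,0,0,0]]';python3 -c "
from h import *
go(576.3,26.9,77.8,76.9)"
```

```text
[278.58028991 211.60724873]
192 [111, 111, 114, 113, 112, 111, 112, 111, 114, 113, 112, 110, 111, 114, 115, 114, 111, 115, 132, 137, 134, 131, 134, 133, 133, 132, 98, 68, 83, 76, 66, 71, 104, 128, 133, 132, 131, 104, 74, 69]
204 (np.float64(44.6), np.float64(0.1), np.float64(-46.9))
206 (np.float64(43.9), np.float64(0.1), np.float64(-46.9))
208 (np.float64(43.2), np.float64(0.1), np.float64(-46.9))
time: 23.35
tool_pos: [578.0, 27.8, 177.7]
tcp_rot: [3.142, -0.0, 2.917]
contact_force: [1.3, -0.1, -3.6]
grip_width: 55.6
finger_force: 30.0
time: 23.85
tool_pos: [578.7, 25.0, 136.0]
tcp_rot: [3.141, 0.001, 2.913]
contact_force: [0.7, -0.1, -2.7]
grip_width: 55.6
finger_force: 30.0
pos [578.7  25.  136. ] yline 76.9 tool shift [ 2.8  1.3 58.2] turn wz -0.0 q6 -1.43
```

```bash
python3 -m crank '[[0.002,0.0012,0.03,0,0,0],[0,0,0.015,0,0,0],[0,0,0.004,0,0,0],[0,0,0,0,0,0],[0,0,0,0,0,0]]';python3 -c "
from h import *
go(576.3,26.9,77.8,76.9);o=bot.get_obs();print(o['contact_force'],o['moment'])"
```

```text
time: 24.48
tool_pos: [577.1, 27.4, 87.1]
tcp_rot: [3.141, 0.002, 2.914]
contact_force: [-0.1, 0.5, -3.0]
grip_width: 55.1
finger_force: 30.0
pos [577.1  27.4  87.1] yline 76.9 tool shift [ 0.7 -0.7  9.3] turn wz 0.001 q6 -1.43
[-0.08733443  0.45772179 -3.00695876] [ 0.01487519 -0.03725544 -0.01734994]
```

```bash
python3 -m crank '[[0,-0.0005,0.005,0,0,0],[0,0,0,0,0,0],[0,0,0,0,0,0]]';python3 -m crank '[[0,0,0.002,0,0,0],[0,0,0,0,0,0],[0,0,0,0,0,0]]';python3 -m crank '[[0,0,0.001,0,0,0],[0,0,0,0,0,0],[0,0,0,0,0,0]]'
```

```text
time: 24.85
tool_pos: [576.3, 27.0, 81.2]
tcp_rot: [3.141, -0.0, 2.914]
contact_force: [-0.6, -0.2, -3.0]
grip_width: 55.4
finger_force: 30.0
time: 25.22
tool_pos: [576.3, 27.0, 79.2]
tcp_rot: [3.142, 0.0, 2.914]
contact_force: [0.8, 0.3, -3.4]
grip_width: 55.2
finger_force: 30.0
time: 25.6
tool_pos: [576.3, 27.0, 78.2]
tcp_rot: [3.141, -0.0, 2.914]
contact_force: [-0.3, -0.3, -4.5]
grip_width: 55.6
finger_force: 30.0
```

```bash
for i in 1; do python3 -m crank '[[0,0,0.001,0,0,0],[0,0,0,0,0,0],[0,0,0,0,0,0]]';python3 -m crank '[[0,0,0.001,0,0,0],[0,0,0,0,0,0],[0,0,0,0,0,0]]'; done; python3 -c "
from h import *
o=bot.get_obs();Rm=R.from_euler('xyz',o['tcp_rot']).as_matrix();print(Rm.T@o['contact_force'],o['moment'])"
```

```text
time: 25.98
tool_pos: [576.6, 27.2, 77.7]
tcp_rot: [3.141, 0.001, 2.914]
contact_force: [-0.8, 1.9, 3.6]
grip_width: 55.2
finger_force: 30.0
time: 26.35
tool_pos: [576.6, 27.2, 76.5]
tcp_rot: [3.141, 0.001, 2.914]
contact_force: [-0.0, 3.1, 4.2]
grip_width: 55.1
finger_force: 30.0
[ 0.74016467  2.99100261 -4.20300268] [ 0.36777478  0.12868704 -0.00859147]
```

```bash
python3 -m crank '[[0,0.0005,0.001,0,0,0],[0,0,0,0,0,0],[0,0,0,0,0,0]]'; python3 -c "
from h import *
o=bot.get_obs();Rm=R.from_euler('xyz',o['tcp_rot']).as_matrix();print(Rm.T@o['contact_force'],o['moment'])"; python3 -m crank '[[0,0,0.002,0,0,0],[0,0,0,0,0,0],[0,0,0,0,0,0]]'; python3 -c "
from h import *
o=bot.get_obs();Rm=R.from_euler('xyz',o['tcp_rot']).as_matrix();print(Rm.T@o['contact_force'],o['moment'])"
```

```text
time: 26.72
tool_pos: [576.6, 27.3, 75.3]
tcp_rot: [-3.142, 0.0, 2.914]
contact_force: [-0.7, 1.1, 4.5]
grip_width: 55.5
finger_force: 30.0
[ 0.92984527  0.87352204 -4.46174061] [ 0.02057796  0.10883577 -0.01163786]
time: 27.1
tool_pos: [576.6, 27.3, 73.6]
tcp_rot: [-3.142, 0.001, 2.914]
contact_force: [-0.9, 0.1, 6.7]
grip_width: 55.7
finger_force: 30.0
[ 0.87798659 -0.14858748 -6.69913816] [-0.01216694  0.16782813 -0.06207031]
```

```bash
python3 -m crank '[[0,0,0.002,0,0,0],[0,0,0,0,0,0],[0,0,0,0,0,0],[0,0,0,0,0,0]]'; python3 -c "
from h import *
A=[]
for i in range(8):
    bot.capture('wrist');o=bot.get_obs();Rm=R.from_euler('xyz',o['tcp_rot']).as_matrix();A.append(np.r_[o['tool_pos'],Rm.T@o['contact_force'],o['moment']])
print(np.mean(A,0).round(2),np.std(A,0).round(2))"
```

```text
time: 27.6
tool_pos: [576.7, 27.3, 71.9]
tcp_rot: [-3.142, 0.001, 2.914]
contact_force: [-1.7, 1.4, 7.4]
grip_width: 55.4
finger_force: 30.0
[ 5.7667e+02  2.7320e+01  7.1880e+01  1.6700e+00  6.8000e-01 -9.0500e+00
 -2.0000e-02  3.1000e-01 -5.0000e-02] [0.02 0.01 0.01 0.26 0.51 0.17 0.02 0.02 0.04]
```

```bash
python3 -m crank '[[0,0,0.0006,0,0,0],[0,0,0,0,0,0],[0,0,0,0,0,0],[0,0,0,0,0,0],[0,0,0,0,0,0]]' >/dev/null; python3 -c "
from h import *
A=[]
for i in range(8):
    bot.capture('wrist');o=bot.get_obs();Rm=R.from_euler('xyz',o['tcp_rot']).as_matrix();A.append(np.r_[o['tool_pos'],Rm.T@o['contact_force'],o['moment']])
print(np.mean(A,0).round(2),o['grip_width'])
s=cap('scene')['img'];t=cap('top')['img']
z=lambda i,x,y:cv2.resize(i[y:y+150,x:x+200],None,fx=4,fy=4,interpolation=2)
cv2.imwrite('pics/c9.png',z(s,215,160))"
```

```text
[ 5.7666e+02  2.7320e+01  7.1360e+01  2.1500e+00  3.9000e-01 -9.5200e+00
  1.0000e-02  3.5000e-01 -6.0000e-02] 55.55889843537174
```

View pics/c9.png

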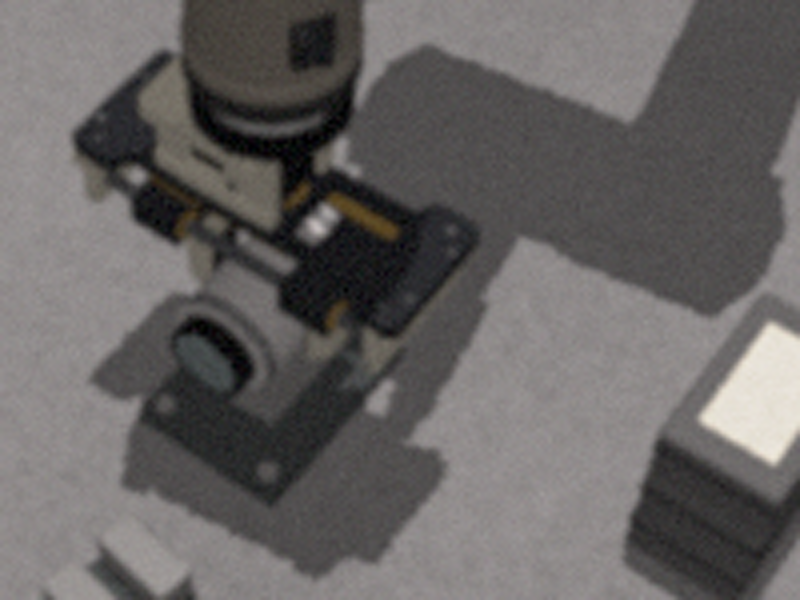

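The crop shows the barrel in the V with its nose at (210,355), gripped and pressed down, and the three cases stacked square at right. The force implies about 5.5 mm of sink and the position about 6.3 mm, either side of half travel.

```bash
python3 -c "
from plant import bot
print(bot.close_job())"
```

```text
the job is handed in; nothing more can be done
None
```

I've handed the job in: both cases are stacked squarely on the foot case, and the barrel is held in the V on both flanks, pressed to about half travel (5.5–6.3 mm of 12, from force and position readings), in about 29 s; no verdict came back.

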